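Scoop the last bean-curd slices into the bin's corner and out onto the chopping board

ROBOT

A 6-joint arm with a two-finger parallel gripper is mounted at the origin on the work surface. World frame = base frame: x ahead of the robot, y to its left, z up, the work surface at z = 0. Lengths are in m, angles in rad, forces in N, time in s.
With the tool pointing down it reaches from about 0.35 to 0.85 m from the base axis. Payload 8.1 kg.
Tool frame: the origin (TCP) lies between the finger pads; the fingertips stand 19 mm ahead of it and the grasp point (between the pads) is the TCP; z points along the fingers, y is the line along which they close (so a half turn about z gives the same grasp; the last joint's range is limited). The gripper opens to 85 mm and grips with 20 to 120 N. Pads are 22 mm wide; open, the fingers measure 114 mm over their backs; the gripper's body (76 mm by 85 mm) begins 54 mm behind the grasp point. The pads swing forward as they close: fully open they stand 13 mm farther back than shut.
Start: joints at [-1.273, 0.13, 1.488, -0, 1.523, -0.085], TCP at [0.224, -0.557, 0.25] pointing down, gripper open.
Joint ranges: [-2.96, 2.96], [-0.89, 2.26], [0.02, 2.5], [-1.34, 4.48], [0, 2.73], [-2.66, 2.66]. Speed limits (rad/s): [2.39, 2.39, 2.79, 3.14, 3.14, 3.14].

INTERFACE

Orientations are given as a unit quaternion [x, y, z, w].
In Python, from workcell import * gives the robot as it stands.
- The arm moves only by the tool send_rows, never from a script. Its argument "increments" is a list of rows, each an object of numbers: "x", "y", "z": the shift along the world's x, y, z in units of 40 mm (1.0 is 40 mm); "wx", "wy", "wz": the turn, a rotation vector about the world's x, y, z in units of 6 degrees (1.0 is 6 degrees); "grip": the opening, from 0 (shut) to 1 (fully open). In form: [{"x": .., "y": .., "z": .., "wx": .., "wy": .., "wz": .., "grip": ..}, ...]. A call has 1 to 10 rows; each row is the pose to reach, as a shift and turn from the pose commanded when the call began; what a row does not reach only later rows make up. A row lasts 1/12 s, in which the tool goes at most 41.7 mm and 7.16 degrees, less where a joint would pass 70% of its speed; a pose out of reach is approached as far as the arm can. A call with a gripper value outside its range is refused whole. The fingers move at their own pace and stop on an object; "newtons" is the grip in N (left out, the last holds). Time passes only in rows, so rows that repeat a pose let the fingers close. It gives the time, the measured TCP pose, the force, the opening and the grip force at its end, in the units of the state.
- read_state(): the state, without advancing time (a new reading comes with each control period).
- snapshot(name): name is "scene" or "top" or "wrist"; returns a dict with "img" (420x560x3 uint8, red, green, blue), "fx", "fy", "cx", "cy" (pixels), "cam_to_world" (4x4, takes a point from camera to world coordinates). Camera axes: x right, y down, z forward; pixel columns grow to the right and rows downward; lengths in m; the calibration is good to about 2 mm. The wrist camera is an equidistant fisheye: a pixel r from the principal point sees the ray r / f radians off the axis. A picture is of the moment at which its call begins. There is no depth.
- finish_job(): hands the job in; it is judged then, once.
The state is a dict: "time_s": time; "joints": joint angles; "qd": joint speeds; "joint_torque": joint torques, N m; "position": TCP position; "orientation": TCP orientation; "ft_force": force on the tool from outside, world axes, zero at the start; "moment": the same for the moment, N m; "gripper_width": finger opening in m; "finger_force": force on a finger pad.
Only numpy, scipy, OpenCV 4.12 (cv2) and the standard library are available. Lean on these libraries where they do the work, as an engineer would, in place of code of your own. Each camera call takes 0.05 s, during which the arm holds its last target. There are 200 camera calls.

TASK

Use the steel scoop to gather the two round bean-curd slices in the yellow bin against its left side wall (left as seen from the robot), run the scoop along that wall into the far left corner so that both slices ride onto it, and carry them out of the bin together in one scoopful. Tip both out from just above the round chopping board so that they come to rest on it, then set the scoop down upright on the bare table and let go. Never touch the slices with the gripper, do not fling or drop them from a height, and leave the sauce bottle, the bowl and the cleaver where they are.

Things in the scene. Friction and masses are not known exactly. Their poses are not given: they have to be found in the camera images.
- bin: Fixed yellow open bin on small feet, outside 280 x 220 mm (its x by y), 86 mm high; walls 5 mm, inside 270 x 210 mm with square corners, flat inner floor 11 mm above the table. Origin: centre of its underside at table level, z up. A rim overhangs up to 10 mm outside. It stands at the robot's left or right; its +x end is the one farther from the robot.
- bin_floor (a point): Centre of the bin's inner floor (11 mm above the table).
- bin_corner (a point): The far left inner corner of the bin (its +x, +y corner) at the inner floor: the corner where the two slices can be trapped; axes as the bin's.
- board: Fixed round dark-red wooden chopping board, 250 mm across, 35 mm thick, flat. Origin: centre of its underside on the table.
- scoop: Loose polished steel scoop, 220 g, slippery (friction 0.25). Origin: centre of its flat underside; +x to its open mouth, z up. Floor 3 mm thick, x -45 to +45 mm, then a ramp lip thinning to 0.6 mm at x +59 mm. 76 mm wide outside, 70 mm inside; 3 mm side walls x -45 to +45 mm, 30 mm high (20 mm in front of x 15 mm); back wall 43 mm high. A stem on the back (to x -48 mm) carries the grip.
- scoop_grip (a point): Centre of the scoop's black grip, a straight bar above the pan: 5 mm behind and 112 mm above the scoop's origin, 80 mm long (scoop's x), 20 mm wide (y), 28 mm high (z). Pinch it across its width from above. Axes as the scoop's.
- scoop_lip (a point): Middle of the scoop's front lip edge, 59 mm ahead of its origin at underside level; axes as the scoop's.
- slice_a: Loose brown round slice of firm bean-curd roll, a rigid disc 32 mm across, 18 mm thick, rims bevelled 3 mm, 18 g, lying flat on the bin's floor. Origin: centre of its underside as it lies at the start. Oily, slippery (friction 0.25 on everything): the lip pushes it ahead, and it climbs onto the scoop only when a wall stops it.
- slice_b: A second slice like slice_a, lying nearer to the bin's +y side wall.
- sauce: Bystander: dark sauce bottle with a red cap, 54 mm across, 150 mm tall, standing. Origin: centre of its underside.
- bowl: Bystander: white bowl 100 mm across, 50 mm high. Origin: centre of its underside.
- cleaver: Bystander: cleaver lying flat, about 280 mm long, 17 mm high. Origin: near the joint of blade and handle, at table level; blade towards its +x.
Not all that is in view belongs to the job. Several things look just like the scoop: the one meant starts farthest to the robot's right.

How it is judged:
On the way, in this order (a step that is already met when the one before it is completed fails the run):
1. the scoop has been run along the left side wall into the bin's far left corner, with both slices on it (x of slice_a in the frame of scoop between -0.045 and 0.055 m and y of slice_a in the frame of scoop between -0.038 and 0.038 m and z of slice_a in the frame of scoop between -0.003 and 0.045 m and x of slice_b in the frame of scoop between -0.045 and 0.055 m and y of slice_b in the frame of scoop between -0.038 and 0.038 m and z of slice_b in the frame of scoop between -0.003 and 0.045 m and x of scoop_lip in the frame of bin_corner above -0.015 m and y of scoop in the frame of bin_corner above -0.06 m and height (world z) of scoop_lip below 0.03 m), for 0.1 s.
2. both slices lie in the scoop together, lifted clear of the bin (x of slice_a in the frame of scoop between -0.045 and 0.055 m and y of slice_a in the frame of scoop between -0.038 and 0.038 m and z of slice_a in the frame of scoop between -0.003 and 0.045 m and x of slice_b in the frame of scoop between -0.045 and 0.055 m and y of slice_b in the frame of scoop between -0.038 and 0.038 m and z of slice_b in the frame of scoop between -0.003 and 0.045 m and height (world z) of scoop above 0.09 m), for 0.2 s.
3. both slices have been tipped out and lie still on the chopping board (horizontal distance between each of slice_a, slice_b and board below 0.115 m and height (world z) of slice_a between 0.03 and 0.075 m and linear speed of each of slice_a, slice_b below 0.03 m/s and contact force between each of slice_a, slice_b and scoop below 0.02 N and height (world z) of slice_b between 0.03 and 0.075 m), for 0.2 s.
At the end, for the whole second after the job is handed in: Both slices rest on the chopping board (centres within 115 mm of its centre, still, not touching the scoop), and the scoop stands flat on the bare table (underside within 6 mm of it, tilted less than 0.1 rad), at rest and released (all of step 3 and height (world z) of scoop between -0.004 and 0.006 m and angle between scoop's own z axis and vertical below 0.1 rad and linear speed of scoop below 0.03 m/s and contact force between scoop and the fingers below 0.05 N).
It fails at once if the gripper or arm touches a slice (contact force between any of slice_a, slice_b and the fingers above 0.3 N or contact force between any of slice_a, slice_b and the arm above 0.3 N).
It fails at once if a slice is flung or dropped from a height (faster than 1.2 m/s) (linear speed of any of slice_a, slice_b above 1.2 m/s).
It fails at once if the sauce bottle, bowl or cleaver is moved more than 20 mm (distance of any of sauce, bowl, cleaver from where it was at the start of the episode above 0.02 m).
It also fails if it takes over 72 s, if anything falls off the work surface, if the arm or the gripper's body presses on something with over 40 N, if the wrist force passes 120 N, or if a joint passes its speed limit or range.

## Working session

There is one attempt and no reset: what is moved stays moved. The work goes in short steps, Python scripts to look and compute and a tool call to move; the robot and the scene stay as the last step left them, time stands still between calls to the robot, and variables do not carry over. Pictures are saved under pics/ and viewed, at most 10 in all, crops included, and the job is handed in when it is done.

Besides the shell and the picture viewer there is one more tool, called after "Emit:" as a command line: name --argument value ..., lists and objects as JSON in quotes. send_rows: Moves the arm, as the interface text tells. Its arguments: {"type":"object","properties":{"increments":{"type":"array"},"newtons":{"type":"number"}},"required":["increments"]}

```bash
mkdir -p pics; cat > h.py <<'E'
from workcell import *
import numpy as np, cv2
def save(s,n): cv2.imwrite(f'pics/{n}.png', s['img'][:,:,::-1])
def ray(s,u,v,z):
    T=np.array(s['cam_to_world']); d=T[:3,:3]@np.array([(u-s['cx'])/s['fx'],(v-s['cy'])/s['fy'],1]); o=T[:3,3]
    return o+d*(z-o[2])/d[2]
def proj(s,p):
    T=np.linalg.inv(np.array(s['cam_to_world'])); q=T[:3,:3]@np.array(p)+T[:3,3]
    return q[0]/q[2]*s['fx']+s['cx'], q[1]/q[2]*s['fy']+s['cy']
E
python3 - <<'E'
from h import *
for n in ('scene','top'):
    s=snapshot(n); save(s,n); print(n,s['fx'],s['cx'],s['cy'],np.round(s['cam_to_world'],3).tolist())
print(read_state())
E
```

```text
scene 408.36506607934666 275.4032478986226 204.01128045445913 [[0.823, 0.368, -0.433, 0.887], [0.568, -0.524, 0.634, -0.538], [0.007, -0.768, -0.64, 0.688], [0.0, 0.0, 0.0, 1.0]]
top 422.463761226551 275.9958697392571 201.85761573168463 [[-0.017, -0.992, 0.121, 0.385], [-1.0, 0.018, 0.008, 0.045], [-0.01, -0.121, -0.993, 1.284], [0.0, 0.0, 0.0, 1.0]]
{'time_s': 0.1, 'joints': array([-1.27338323e+00,  1.31085969e-01,  1.48921001e+00,  3.22300863e-05,
        1.52301913e+00, -8.54104244e-02]), 'qd': array([ 0.00025297, -0.00119034, -0.00283972,  0.00195852, -0.00040071,
       -0.0003707 ]), 'joint_torque': array([ 7.47912309e-04, -5.70951211e+01, -5.01943052e+01, -2.25913150e-04,
        8.07940378e-03,  2.80899762e-06]), 'position': array([ 0.22400737, -0.55609282,  0.24932736]), 'orientation': array([ 9.81736418e-01,  1.90244222e-01, -7.51147790e-05, -8.58096719e-04]), 'ft_force': array([ 0.11606882, -0.75963529, -0.17925658]), 'moment': array([-0.03249682,  0.00554548,  0.01818571]), 'finger_force': 0.0, 'gripper_width': 0.08516229245479238}
```

View pics/top.png

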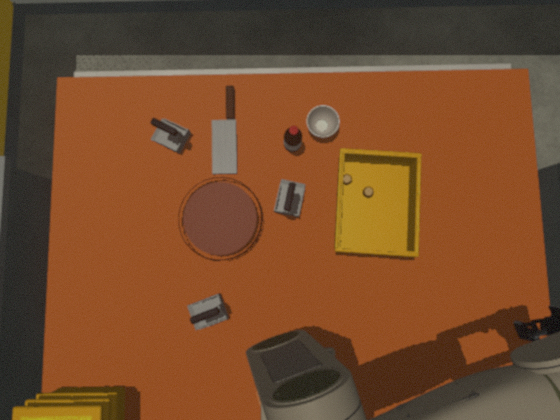

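View pics/scene.png

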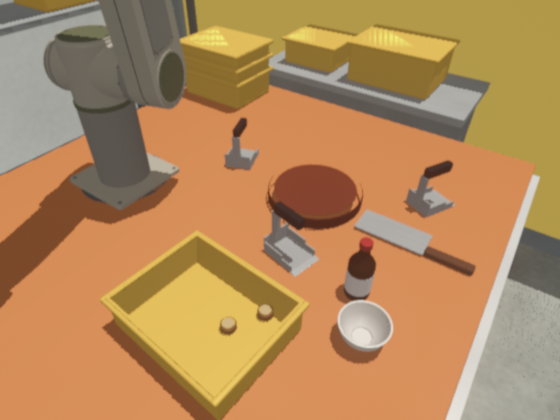

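The top view shows the bin at (378,203), the slices at (347,180) and (368,191), and the board at (221,218). There are scoops at (290,198), (170,133) and (208,310). The one at (290,198) is farthest right, and its mouth points roughly along +x.

```bash
python3 - <<'E'
from h import *
s=snapshot('top'); im=s['img']; hsv=cv2.cvtColor(im,cv2.COLOR_RGB2HSV)
H,S,V=[hsv[:,:,i].astype(int) for i in range(3)]
roi=np.zeros(H.shape,bool); roi[140:268,328:430]=1
for p in [(378,203),(347,180),(368,191),(400,120),(221,218),(290,197),(297,210),(341,200)]: print(p,hsv[p[1],p[0]])
m=((H>=20)&(H<=34)&(S>150)&roi).astype(np.uint8)
c=max(cv2.findContours(m,0,2)[0],key=cv2.contourArea); r=cv2.minAreaRect(c); b=cv2.boxPoints(r); print('bin px',r,b.tolist())
print('rim world',[ray(s,*p,.086)[:2].round(3).tolist() for p in b])
y0,y1,x0,x1=150,260,330,425
cv2.imwrite('pics/c.png',cv2.hconcat([cv2.resize(im[145:265,330:430,::-1],None,fx=4,fy=4,interpolation=2),cv2.resize(im[170:230,265:315,::-1],None,fx=7,fy=8,interpolation=2)]))
sl=((S<140)&(V>90)&roi&(H<30)).astype(np.uint8); sl[:150]=0
n,l,st,ce=cv2.connectedComponentsWithStats(sl)
for i in range(1,n):
  if st[i,4]>15: print('slice',st[i],ce[i],ray(s,*ce[i],.027)[:2].round(4))
g=((V<70)).astype(np.uint8); q=np.zeros_like(g); q[178:220,272:308]=g[178:220,272:308]
c=max(cv2.findContours(q,0,2)[0],key=cv2.contourArea); r=cv2.minAreaRect(c); print('grip',r,ray(s,*r[0],.12).round(4), [ray(s,*p,.126)[:2].round(3).tolist() for p in cv2.boxPoints(r)])
bd=((V>0)&((H<8)|(H>172))).astype(np.uint8); q=np.zeros_like(bd); q[170:270,170:270]=bd[170:270,170:270]
c=max(cv2.findContours(q,0,2)[0],key=cv2.contourArea); (a,rr)=cv2.minEnclosingCircle(c); print('board',a,rr,ray(s,*a,.035).round(4))
E
```

```text
(378, 203) [ 21 201 179]
(347, 180) [ 19 119 158]
(368, 191) [ 18 124 154]
(400, 120) [ 12 195 149]
(221, 218) [  8 129 123]
(290, 197) [ 9 94 54]
(297, 210) [ 25  26 107]
(341, 200) [ 21 197 159]
bin px ((378.4842834472656, 202.306884765625), (83.71050262451172, 103.55622100830078), 2.935673475265503) [[334.03216552734375, 251.87344360351562], [339.33575439453125, 148.453125], [422.9364013671875, 152.74032592773438], [417.6328125, 256.16064453125]]
rim world [[0.387, -0.106], [0.684, -0.132], [0.666, -0.372], [0.371, -0.34]]
slice [344 175   7   8  43] [346.72093023 178.6744186 ] [ 0.6048 -0.1593]
slice [365 188   7   8  45] [368.08888889 191.46666667] [ 0.5647 -0.2218]
grip ((292.11175537109375, 197.24705505371094), (11.605780601501465, 28.200960159301758), 12.52880859375) [0.5391 0.0092 0.12  ] [[0.504, 0.034], [0.58, 0.016], [0.573, -0.016], [0.496, 0.003]]
board (205.85484313964844, 205.9193572998047) 4.083323955535889 [0.5289 0.2639 0.035 ]
```

View pics/c.png

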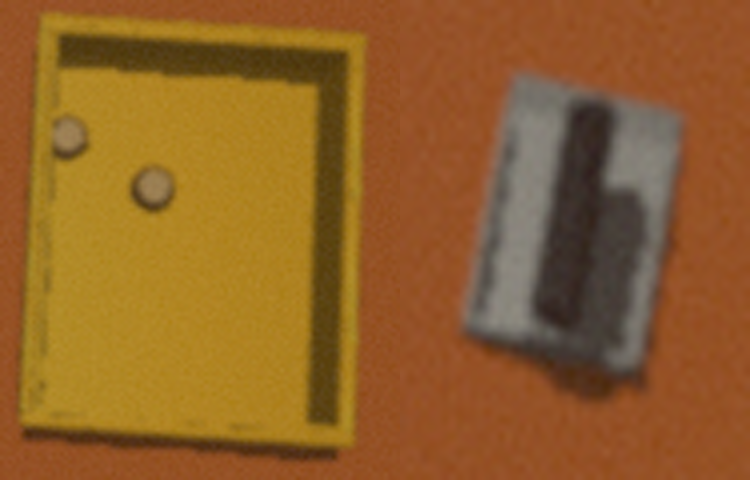

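The crop shows the bin rim's outer corners at about (340,148), (421.5,154), (418.5,256) and (335.5,252). The grip bar runs from (292.4,182.5) to (287.6,210.6), with the stem at the near end, so the mouth points along +x at a yaw of about -11°.

```bash
python3 - <<'E'
from h import *
s=snapshot('top'); im=s['img']; hsv=cv2.cvtColor(im,cv2.COLOR_RGB2HSV).astype(int)
H,S,V=hsv[:,:,0],hsv[:,:,1],hsv[:,:,2]
m=((H>=17)&(H<=34)&(S>120)); m[:,:325]=0; m[:,432:]=0; m[:140]=0;m[270:]=0
# rim edges: top row & left & right edges (unoccluded) -> lines on z=.086
rows=np.arange(165,240); L=[(np.where(m[r])[0].min()-.5,r) for r in rows]; R=[(np.where(m[r])[0].max()+.5,r) for r in rows]
cols=np.arange(350,412); T=[(c,np.where(m[:,c])[0].min()-.5) for c in cols]; B=[(c,np.where(m[:,c])[0].max()+.5) for c in cols]
for n,P in zip('LRTB',(L,R,T,B)):
    W=np.array([ray(s,*p,.086)[:2] for p in P],np.float32); f=cv2.fitLine(W,cv2.DIST_HUBER,0,.01,.01).ravel(); print(n,f.round(4))
for p in [(292.4,182.5),(290,196.6),(287.6,210.6)]: print('grip',ray(s,*p,.126).round(4))
bd=(H<=9)&(S<175)&(V>80)
for p in [(221,218),(183,218),(260,218),(221,180),(221,258),(221,262)]: print(p,hsv[p[1],p[0]])
# second view: scene
t=snapshot('scene'); hh=cv2.cvtColor(t['img'],cv2.COLOR_RGB2HSV).astype(int)
sl=((hh[:,:,1]<150)&(hh[:,:,2]>90)).astype(np.uint8); sl[:300]=0; sl[345:]=0; sl[:,:215]=0; sl[:,275:]=0
n,l,st,ce=cv2.connectedComponentsWithStats(sl)
for i in range(1,n):
  if st[i,4]>15: print('scene slice',st[i],ray(t,*ce[i],.025)[:2].round(4))
for p in [(290,215)]: print('scene grip',ray(t,*p,.126).round(3))
for z in (.126,): print(proj(t,ray(s,290,196.6,z)))
E
```

```text
L [ 0.9965 -0.0833  0.4881 -0.114 ]
R [ 0.997  -0.078   0.5561 -0.3576]
T [ 0.0814  0.9967  0.6776 -0.2382]
B [ 0.083   0.9966  0.3761 -0.2363]
grip [0.5795 0.0077 0.126 ]
grip [0.5402 0.0151 0.126 ]
grip [0.5014 0.0226 0.126 ]
(221, 218) [  9 134 120]
(183, 218) [  8 146 105]
(260, 218) [ 10 180 116]
(221, 180) [ 10 170 126]
(221, 258) [ 11 189 140]
(221, 262) [ 12 197 149]
scene slice [223 301  52  44 783] [ 0.604  -0.2038]
scene slice [258 304  15  13 144] [ 0.6035 -0.1563]
scene slice [221 316  14  15 155] [ 0.5628 -0.2197]
scene slice [267 335   8  10  33] [ 0.6517 -0.2037]
scene grip [0.552 0.006 0.126]
(np.float64(287.5851143465431), np.float64(210.56272426519803))
```

Emit:
send_rows --increments '[{"x":0.8,"y":0.6,"wz":-0.5,"grip":1},{"x":1.5,"y":1.3,"wz":-1},{"x":2.2,"y":2.1,"wz":-1.5},{"x":2.8,"y":2.9,"wz":-2},{"x":3.4,"y":3.7,"wz":-2.5},{"x":4.0,"y":4.5,"wz":-3},{"x":4.5,"y":5.4,"wz":-3.5},{"x":5.0,"y":6.3,"wz":-4},{"x":5.4,"y":7.2,"wz":-4.5},{"x":5.7,"y":8.0,"wz":-5}]'

```text
invalid input
```

Emit:
send_rows --increments '[{"x":0.4,"y":0.9,"wz":-0.45},{"x":0.7,"y":1.8,"wz":-0.45},{"x":1.0,"y":2.7,"wz":-0.45},{"x":1.4,"y":3.6,"wz":-0.45},{"x":1.7,"y":4.5,"wz":-0.45},{"x":1.9,"y":5.4,"wz":-0.45},{"x":2.1,"y":6.0,"wz":-0.45},{"x":2.2,"y":6.3,"wz":-0.45},{"x":2.2,"y":6.3,"wz":-0.45},{"x":2.2,"y":6.3,"wz":-0.45}]'

```text
invalid input
```

```bash
python3 - <<'E'
from h import *
s=snapshot('wrist'); save(s,'w1'); r=read_state(); print(r['position'],r['orientation'],r['joints'].round(2)); print(s['fx'],s['cx'],s['cy'],np.round(s['cam_to_world'],3).tolist())
E
```

```text
[ 0.22407941 -0.55641002  0.24993085] [ 9.81738773e-01  1.90233756e-01 -3.45998539e-05 -3.12881280e-04] [-1.27  0.13  1.49 -0.    1.52 -0.09]
325.19226210127806 280.8248199632826 207.36578476225702 [[0.372, -0.89, -0.264, 0.291], [-0.928, -0.357, -0.105, -0.529], [-0.001, 0.284, -0.959, 0.374], [0.0, 0.0, 0.0, 1.0]]
```

View pics/w1.png

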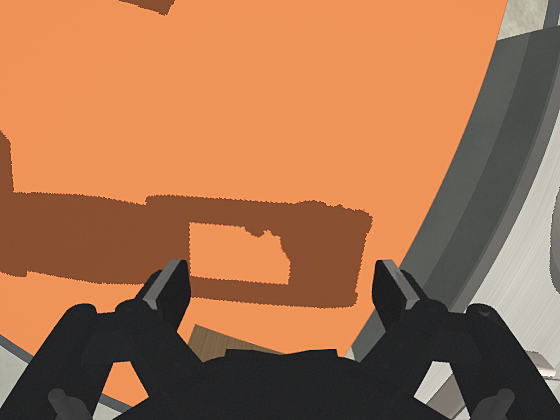

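The wrist picture shows only bare table and the open fingers, because the arm did not move: the call was refused. I'll send every key in each row.

Emit:
send_rows --increments '[{"x":0.8,"y":0.6,"z":0,"wx":0,"wy":0,"wz":-0.5,"grip":1},{"x":1.5,"y":1.3,"z":0,"wx":0,"wy":0,"wz":-1,"grip":1},{"x":2.2,"y":2.1,"z":0,"wx":0,"wy":0,"wz":-1.5,"grip":1},{"x":2.8,"y":2.9,"z":0,"wx":0,"wy":0,"wz":-2,"grip":1},{"x":3.4,"y":3.7,"z":0,"wx":0,"wy":0,"wz":-2.5,"grip":1},{"x":4.0,"y":4.5,"z":0,"wx":0,"wy":0,"wz":-3,"grip":1},{"x":4.5,"y":5.4,"z":0,"wx":0,"wy":0,"wz":-3.5,"grip":1},{"x":5.0,"y":6.3,"z":0,"wx":0,"wy":0,"wz":-4,"grip":1},{"x":5.4,"y":7.2,"z":0,"wx":0,"wy":0,"wz":-4.5,"grip":1},{"x":5.7,"y":8.0,"z":0,"wx":0,"wy":0,"wz":-5,"grip":1}]'

```text
time_s: 1.13
position: [0.453, -0.2342, 0.2504]
orientation: [0.997, -0.071, 0.0, -0.0]
ft_force: [0.9, 0.1, 0.0]
gripper_width: 0.085
finger_force: 0.0
```

Emit:
send_rows --increments '[{"x":0.4,"y":0.9,"z":0,"wx":0,"wy":0,"wz":-0.45,"grip":1},{"x":0.7,"y":1.8,"z":0,"wx":0,"wy":0,"wz":-0.45,"grip":1},{"x":1.0,"y":2.7,"z":0,"wx":0,"wy":0,"wz":-0.45,"grip":1},{"x":1.4,"y":3.6,"z":0,"wx":0,"wy":0,"wz":-0.45,"grip":1},{"x":1.7,"y":4.5,"z":0,"wx":0,"wy":0,"wz":-0.45,"grip":1},{"x":1.9,"y":5.4,"z":0,"wx":0,"wy":0,"wz":-0.45,"grip":1},{"x":2.1,"y":6.0,"z":0,"wx":0,"wy":0,"wz":-0.45,"grip":1},{"x":2.2,"y":6.3,"z":0,"wx":0,"wy":0,"wz":-0.45,"grip":1},{"x":2.2,"y":6.3,"z":0,"wx":0,"wy":0,"wz":-0.45,"grip":1}]'

```text
time_s: 1.88
position: [0.5405, 0.0178, 0.2502]
orientation: [0.996, -0.092, -0.0, -0.0]
ft_force: [0.1, -0.0, 0.1]
gripper_width: 0.0852
finger_force: 0.0
```

```bash
cat >> h.py <<'E'
def fray(s,u,v,z):
    a,b=(u-s['cx'])/s['fx'],(v-s['cy'])/s['fy']; r=np.hypot(a,b)+1e-9
    T=np.array(s['cam_to_world']); d=T[:3,:3]@np.array([a/r*np.sin(r),b/r*np.sin(r),np.cos(r)]); o=T[:3,3]
    return o+d*(z-o[2])/d[2]
E
python3 - <<'E'
from h import *
s=snapshot('wrist'); save(s,'w2'); r=read_state(); print(r['position'],r['orientation'],r['joints'].round(2)); print(s['fx'],s['cx'],s['cy'],np.round(s['cam_to_world'],3).tolist())
E
```

```text
[0.54018291 0.01618178 0.25012349] [ 9.95696484e-01 -9.26739412e-02 -1.80757799e-04  1.43638009e-04] [-0.06 -0.03  1.65 -0.    1.52  1.69]
325.19226210127806 280.8248199632826 207.36578476225702 [[-0.185, -0.942, -0.279, 0.612], [-0.983, 0.177, 0.053, 0.005], [-0.0, 0.284, -0.959, 0.374], [0.0, 0.0, 0.0, 1.0]]
```

View pics/w2.png

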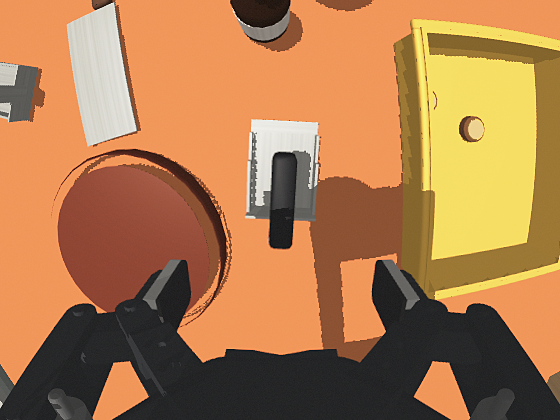

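The wrist view shows the scoop's grip from (285,152) to (281,249), with its mouth away from the robot. The board is at about (140,235), slice_a at (473,128), and the bin is on the right.

```bash
python3 - <<'E'
from h import *
s=snapshot('wrist'); h=cv2.cvtColor(s['img'],cv2.COLOR_RGB2HSV).astype(int)
q=((h[:,:,2]<75)).astype(np.uint8); q[:148]=0;q[255:]=0;q[:,:262]=0;q[:,302:]=0
c=max(cv2.findContours(q,0,2)[0],key=cv2.contourArea); r=cv2.minAreaRect(c); print(r)
for p in [(285,152),(281,249),r[0]]: print('grip',fray(s,*p,.126).round(4))
print(h[235,140],h[160,140],h[128,473])
m=(abs(h[:,:,0]-h[235,140,0])<5)&(abs(h[:,:,2]-h[235,140,2])<35)&(h[:,:,1]>90); q=m.astype(np.uint8); q[:,230:]=0
n,l,st,ce=cv2.connectedComponentsWithStats(q); i=1+st[1:,4].argmax(); print(st[i])
c=max(cv2.findContours((l==i).astype(np.uint8),0,1)[0],key=len)[:,0]
W=np.array([fray(s,*p,.035)[:2] for p in c if not(p[1]>255 and p[0]>95)])
A=np.c_[2*W,np.ones(len(W))]
for k in range(5):
    x=np.linalg.lstsq(A,(W**2).sum(1),rcond=None)[0]; R=np.sqrt(x[2]+x[0]**2+x[1]**2); e=abs(np.hypot(*(W-x[:2]).T)-R); W=W[e<max(.003,2*np.median(e))]; A=np.c_[2*W,np.ones(len(W))]
print('board',x[:2],R,len(W))
t=snapshot('top'); print([ray(t,*p,.035)[:2].round(3) for p in [(180,217),(262,219),(222,178),(221,258)]])
E
```

```text
((279.9792785644531, 199.89364624023438), (24.860326766967773, 96.07754516601562), 3.012787342071533)
grip [0.582  0.0057 0.126 ]
grip [0.5038 0.0236 0.126 ]
grip [0.5455 0.0166 0.126 ]
[  6 158 150] [ 12 161 243] [ 21  99 236]
[   56   155   163   158 16209]
board [0.49039066 0.21775161] 0.11379402527732374 339
[array([0.497, 0.341]), array([0.487, 0.097]), array([0.612, 0.216]), array([0.374, 0.219])]
```

Emit:
send_rows --increments '[{"x":0.07,"y":0,"z":-0.8,"wx":0,"wy":0,"wz":-0.1,"grip":1},{"x":0.07,"y":-0.03,"z":-1.6,"wx":0,"wy":0,"wz":-0.1,"grip":1},{"x":0.07,"y":-0.03,"z":-2.3,"wx":0,"wy":0,"wz":-0.1,"grip":1},{"x":0.07,"y":-0.03,"z":-2.9,"wx":0,"wy":0,"wz":-0.1,"grip":1},{"x":0.07,"y":-0.03,"z":-3.3,"wx":0,"wy":0,"wz":-0.1,"grip":1},{"x":0.07,"y":-0.03,"z":-3.5,"wx":0,"wy":0,"wz":-0.1,"grip":1},{"x":0.07,"y":-0.03,"z":-3.5,"wx":0,"wy":0,"wz":-0.1,"grip":1}]'

```text
time_s: 2.62
position: [0.5412, 0.0129, 0.1081]
orientation: [0.995, -0.1, -0.002, 0.0]
ft_force: [-0.6, 0.8, 0.1]
gripper_width: 0.0854
finger_force: 0.0
```

Emit:
send_rows --increments '[{"x":0,"y":0,"z":0,"wx":0,"wy":0,"wz":0,"grip":0.1},{"x":0,"y":0,"z":0,"wx":0,"wy":0,"wz":0,"grip":0.1},{"x":0,"y":0,"z":0,"wx":0,"wy":0,"wz":0,"grip":0},{"x":0,"y":0,"z":0,"wx":0,"wy":0,"wz":0,"grip":0},{"x":0,"y":0,"z":0,"wx":0,"wy":0,"wz":0,"grip":0},{"x":0,"y":0,"z":0,"wx":0,"wy":0,"wz":0,"grip":0},{"x":0,"y":0,"z":0,"wx":0,"wy":0,"wz":0,"grip":0},{"x":0,"y":0,"z":0,"wx":0,"wy":0,"wz":0,"grip":0}]' --newtons 100

```text
time_s: 3.28
position: [0.5435, 0.0143, 0.1111]
orientation: [0.995, -0.099, 0.001, 0.0]
ft_force: [-0.5, 0.3, 6.2]
gripper_width: 0.0186
finger_force: 97.3
```

```bash
python3 - <<'E'
from h import *
s=snapshot('wrist'); save(s,'w3'); r=read_state(); print(r['position'],r['orientation'],r['gripper_width'],r['finger_force'],r['ft_force'])
E
```

```text
[0.54351273 0.01430498 0.11110041] [ 9.95096420e-01 -9.89073288e-02  6.73859743e-04 -1.91610037e-05] 0.018723324552980314 97.38186478614807 [-0.44236921  0.51665948  5.19499858]
```

View pics/w3.png

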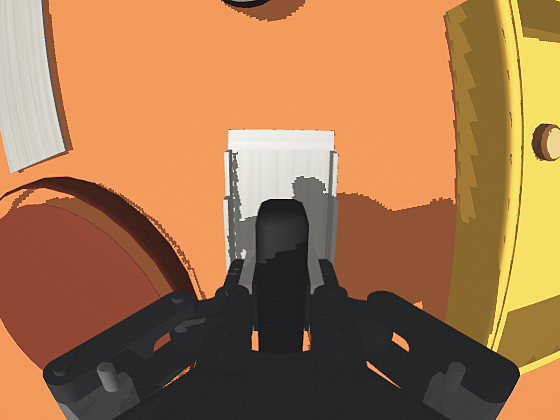

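The scoop is gripped squarely. Its lip edge runs from (228,129) to (335,129), and its pan is level on the table.

```bash
cat >> h.py <<'E'
from scipy.spatial.transform import Rotation as Ro
def lip_in_tool(s,pts,z):  # lip end pixels -> offsets in tool xy frame
    r=read_state(); R=Ro.from_quat(r['orientation']).as_matrix()
    return [(R.T@(fray(s,*p,z)-r['position'])).round(4).tolist() for p in pts]
def bf(p):  # world xy -> (d from left wall, f from far wall)
    a=-.081; u=np.array([np.cos(a),np.sin(a)]); n=np.array([-np.sin(a),np.cos(a)]); p=np.array(p[:2])
    return -.0878-p@n, .6795-p@u
def fb(d,f):
    a=-.081; u=np.array([np.cos(a),np.sin(a)]); n=np.array([-np.sin(a),np.cos(a)]); return (-.0878-d)*n+(.6795-f)*u
E
python3 - <<'E'
from h import *
s=snapshot('wrist'); print(lip_in_tool(s,[(228,129.5),(335,129.5),(281,129.5)],.0005))
E
```

```text
[[0.0615, -0.0388, 0.1107], [0.0615, 0.0384, 0.1107], [0.061, -0.0006, 0.1107]]
```

```bash
python3 - <<'E'
from h import *
cur=np.array([.5435,.0143])
for d,f in [(.152,.1073),(.110,.1073),(.110,.190),(.042,.190),(.042,.0633)]:
    p=fb(d,f); print(d,f,p.round(4),((p-cur)/.04).round(2)); cur=p
E
```

```text
0.152 0.1073 [ 0.5509 -0.2853] [ 0.19 -7.49]
0.11 0.1073 [ 0.5543 -0.2434] [0.08 1.05]
0.11 0.19 [ 0.4719 -0.2368] [-2.06  0.17]
0.042 0.19 [ 0.4774 -0.169 ] [0.14 1.69]
0.042 0.0633 [ 0.6037 -0.1792] [ 3.16 -0.26]
```

Emit:
send_rows --increments '[{"x":0,"y":0,"z":0.3,"wx":0,"wy":0,"wz":0,"grip":0},{"x":0,"y":0,"z":0.8,"wx":0,"wy":0,"wz":0,"grip":0},{"x":0,"y":0,"z":1.4,"wx":0,"wy":0,"wz":0.3,"grip":0},{"x":0,"y":0,"z":2.0,"wx":0,"wy":0,"wz":0.6,"grip":0},{"x":0,"y":0,"z":2.6,"wx":0,"wy":0,"wz":0.9,"grip":0},{"x":0,"y":0,"z":3.0,"wx":0,"wy":0,"wz":1.12,"grip":0},{"x":0,"y":0,"z":3.25,"wx":0,"wy":0,"wz":1.12,"grip":0},{"x":0,"y":0,"z":3.25,"wx":0,"wy":0,"wz":1.12,"grip":0}]'

```text
time_s: 4.05
position: [0.544, 0.0142, 0.2432]
orientation: [0.999, -0.041, 0.002, 0.0]
ft_force: [0.2, -1.1, -1.6]
gripper_width: 0.0189
finger_force: 97.7
```

Emit:
send_rows --increments '[{"x":0.02,"y":-0.5,"z":0,"wx":0,"wy":0,"wz":0,"grip":0},{"x":0.05,"y":-1.3,"z":0,"wx":0,"wy":0,"wz":0,"grip":0},{"x":0.08,"y":-2.2,"z":0,"wx":0,"wy":0,"wz":0,"grip":0},{"x":0.1,"y":-3.2,"z":0,"wx":0,"wy":0,"wz":0,"grip":0},{"x":0.13,"y":-4.2,"z":0,"wx":0,"wy":0,"wz":0,"grip":0},{"x":0.15,"y":-5.2,"z":0,"wx":0,"wy":0,"wz":0,"grip":0},{"x":0.17,"y":-6.2,"z":0,"wx":0,"wy":0,"wz":0,"grip":0},{"x":0.17,"y":-6.9,"z":0,"wx":0,"wy":0,"wz":0,"grip":0},{"x":0.17,"y":-7.35,"z":0,"wx":0,"wy":0,"wz":0,"grip":0},{"x":0.17,"y":-7.49,"z":0,"wx":0,"wy":0,"wz":0,"grip":0}]'

```text
time_s: 4.88
position: [0.5482, -0.2882, 0.2378]
orientation: [0.999, -0.043, -0.002, -0.0]
ft_force: [-0.4, 0.1, -2.0]
gripper_width: 0.0191
finger_force: 97.9
```

```bash
python3 - <<'E'
from h import *
s=snapshot('wrist'); save(s,'w4'); r=read_state(); print(r['position'],r['orientation'])
print(bf(r['position']))
E
```

```text
[ 0.54839594 -0.28756791  0.23798306] [ 9.99100940e-01 -4.23649105e-02 -1.50137557e-03 -5.20757013e-04]
(np.float64(0.15445354285257717), np.float64(0.10963454694962183))
```

View pics/w4.png

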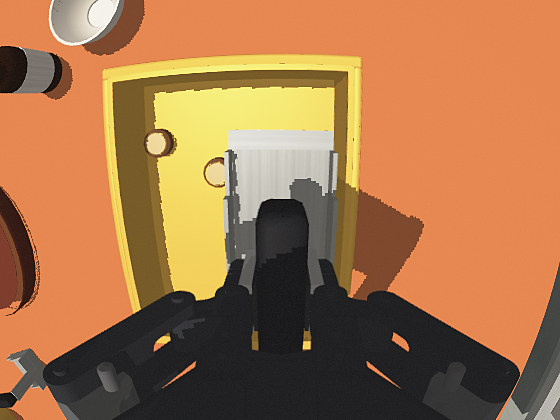

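The wrist view shows the pan parallel to the bin's sides. The bin's far left floor corner is near (157,93), slice_b at (159,142), and slice_a at (214,172), partly hidden by the pan.

```bash
python3 - <<'E'
from h import *
s=snapshot('wrist'); h=cv2.cvtColor(s['img'],cv2.COLOR_RGB2HSV).astype(int)
print('corner',bf(fray(s,157,93,.011)), 'wall', bf(fray(s,153,150,.011)),bf(fray(s,154,220,.011)),'far',bf(fray(s,220,90,.011)))
q=((h[:,:,1]<140)&(h[:,:,2]>150)).astype(np.uint8); q[:115]=0; q[200:]=0; q[:,:135]=0; q[:,224:]=0
for c in cv2.findContours(q,0,1)[0]:
    if cv2.contourArea(c)>80: (a,r)=cv2.minEnclosingCircle(c); print(a,r,cv2.boundingRect(c),'d,f',np.round(bf(fray(s,*a,.029)),4))
E
```

```text
corner (np.float64(0.01661948583200719), np.float64(0.008585884168363811)) wall (np.float64(0.008432649425925864), np.float64(0.07297200773424672)) (np.float64(0.0009169142314478101), np.float64(0.15683742301874115)) far (np.float64(0.08899346559391584), np.float64(0.010422381757223542))
(217.25, 173.5) 11.149651527404785 (207, 163, 17, 22) d,f [0.0867 0.0988]
(156.0, 143.39999389648438) 10.647160530090332 (147, 133, 20, 22) d,f [0.02   0.0641]
(189.5, 134.0) 38.513084411621094 (156, 115, 68, 48) d,f [0.0586 0.056 ]
```

Emit:
send_rows --increments '[{"x":0,"y":0,"z":-0.5,"wx":0,"wy":0,"wz":0,"grip":0},{"x":0,"y":0,"z":-1.1,"wx":0,"wy":0,"wz":0,"grip":0},{"x":0,"y":0,"z":-1.7,"wx":0,"wy":0,"wz":0,"grip":0},{"x":0,"y":0,"z":-2.2,"wx":0,"wy":0,"wz":0,"grip":0},{"x":0,"y":0,"z":-2.5,"wx":0,"wy":0,"wz":0,"grip":0},{"x":0,"y":0,"z":-2.7,"wx":0,"wy":0,"wz":0,"grip":0},{"x":0,"y":0,"z":-2.8,"wx":0,"wy":0,"wz":0,"grip":0},{"x":0,"y":0,"z":-2.8,"wx":0,"wy":0,"wz":0,"grip":0}]'

```text
time_s: 5.65
position: [0.5497, -0.2847, 0.1279]
orientation: [0.999, -0.04, -0.0, -0.0]
ft_force: [0.5, -0.8, -1.1]
gripper_width: 0.0188
finger_force: 97.9
```

```bash
python3 - <<'E'
from h import *
r=read_state(); print(r['position'],r['orientation'],r['ft_force'],bf(r['position']))
s=snapshot('top'); hs=cv2.cvtColor(s['img'],cv2.COLOR_RGB2HSV)
E
```

```text
[ 0.54969793 -0.28469689  0.1278751 ] [ 9.99187334e-01 -4.03050913e-02 -3.30135564e-04 -2.49518258e-04] [ 0.52184508 -0.77452633 -1.14851584] (np.float64(0.15148659652952318), np.float64(0.10856912523354512))
```

Emit:
send_rows --increments '[{"x":0,"y":0,"z":-0.08,"wx":0,"wy":0,"wz":0,"grip":0},{"x":0.01,"y":0.12,"z":-0.08,"wx":0,"wy":0,"wz":0,"grip":0},{"x":0.02,"y":0.25,"z":-0.08,"wx":0,"wy":0,"wz":0,"grip":0},{"x":0.03,"y":0.4,"z":-0.08,"wx":0,"wy":0,"wz":0,"grip":0},{"x":0.04,"y":0.55,"z":-0.08,"wx":0,"wy":0,"wz":0,"grip":0},{"x":0.05,"y":0.7,"z":-0.08,"wx":0,"wy":0,"wz":0,"grip":0},{"x":0.06,"y":0.83,"z":-0.08,"wx":0,"wy":0,"wz":0,"grip":0},{"x":0.07,"y":0.94,"z":-0.08,"wx":0,"wy":0,"wz":0,"grip":0},{"x":0.08,"y":1.02,"z":-0.08,"wx":0,"wy":0,"wz":0,"grip":0},{"x":0.08,"y":1.04,"z":-0.08,"wx":0,"wy":0,"wz":0,"grip":0}]'

```text
time_s: 6.53
position: [0.5531, -0.2431, 0.1251]
orientation: [0.999, -0.04, -0.0, -0.0]
ft_force: [-0.0, -0.6, -2.2]
gripper_width: 0.0187
finger_force: 97.9
```

```bash
cat > sl.py <<'E'
from h import *
r=read_state(); print(r['position'],r['orientation'].round(4),r['ft_force'],'tcp d,f',np.round(bf(r['position']),4))
s=snapshot('top'); h=cv2.cvtColor(s['img'],cv2.COLOR_RGB2HSV).astype(int)
q=((h[:,:,1]<145)&(h[:,:,2]>100)&(h[:,:,0]>12)&(h[:,:,0]<24)).astype(np.uint8); q[:150]=0; q[262:]=0; q[:,:332]=0; q[:,425:]=0
n,l,st,ce=cv2.connectedComponentsWithStats(q)
for i in range(1,n):
    if st[i,4]>12: print(st[i],ce[i].round(1),'d,f',np.round(bf(ray(s,*ce[i],.027)),4))
save(s,'t_last'); cv2.imwrite('pics/t_crop.png',cv2.resize(s['img'][145:265,330:430,::-1],None,fx=4,fy=4,interpolation=2))
w=snapshot('wrist'); save(w,'w_last')
cv2.imwrite('pics/tw.png',cv2.hconcat([cv2.resize(s['img'][145:265,330:430,::-1],(350,420),interpolation=2),w['img'][:,60:500,::-1].copy()]))
E
python3 sl.py
```

```text
[ 0.55305286 -0.24306074  0.12510974] [ 9.992e-01 -4.020e-02 -0.000e+00 -1.000e-04] [-0.0389472  -0.59437688 -2.20454371] tcp d,f [0.1097 0.1086]
[ 355  150   70  111 2083] [394.7 208.8] d,f [0.1686 0.146 ]
[343 175   8   8  47] [346.6 178.6] d,f [0.0217 0.0636]
[363 175  19   7  69] [370.9 177.1] d,f [0.0943 0.0544]
[362 183  11  14  45] [366.4 191.2] d,f [0.0824 0.0981]
[353 188   9   8  54] [357.3 191.3] d,f [0.0553 0.1003]
[361 247  45  15 391] [380.5 256. ] d,f [0.1313 0.2883]
```

View pics/tw.png

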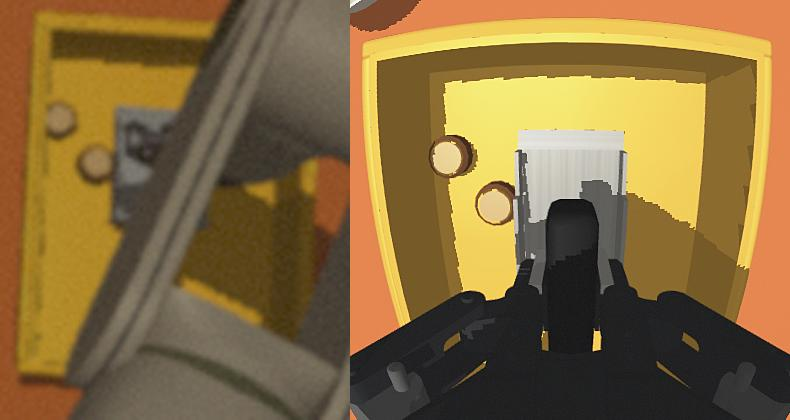

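Emit:
send_rows --increments '[{"x":-0.4,"y":0.03,"z":0,"wx":0,"wy":0,"wz":0,"grip":0},{"x":-0.9,"y":0.07,"z":0,"wx":0,"wy":0,"wz":0,"grip":0},{"x":-1.4,"y":0.11,"z":0,"wx":0,"wy":0,"wz":0,"grip":0},{"x":-1.8,"y":0.15,"z":0,"wx":0,"wy":0,"wz":0,"grip":0},{"x":-2.06,"y":0.17,"z":0,"wx":0,"wy":0,"wz":0,"grip":0},{"x":-2.06,"y":0.4,"z":0,"wx":0,"wy":0,"wz":0,"grip":0},{"x":-2.02,"y":0.9,"z":0,"wx":0,"wy":0,"wz":0,"grip":0},{"x":-1.97,"y":1.4,"z":0,"wx":0,"wy":0,"wz":0,"grip":0},{"x":-1.94,"y":1.75,"z":0,"wx":0,"wy":0,"wz":0,"grip":0},{"x":-1.93,"y":1.85,"z":0,"wx":0,"wy":0,"wz":0,"grip":0}]'

```text
time_s: 7.47
position: [0.4762, -0.1678, 0.1252]
orientation: [0.999, -0.04, 0.0, -0.0]
ft_force: [-0.3, 0.5, -1.3]
gripper_width: 0.0189
finger_force: 98.0
```

Emit:
send_rows --increments '[{"x":0,"y":0,"z":-0.04,"wx":0,"wy":0,"wz":0,"grip":0},{"x":0,"y":0,"z":-0.07,"wx":0,"wy":0,"wz":0,"grip":0},{"x":0,"y":0,"z":-0.08,"wx":0,"wy":0,"wz":0,"grip":0},{"x":0,"y":0,"z":-0.08,"wx":0,"wy":0,"wz":0,"grip":0}]'

```text
time_s: 7.8
position: [0.4761, -0.1705, 0.1222]
orientation: [0.999, -0.041, 0.0, 0.0]
ft_force: [-0.1, 0.6, -0.1]
gripper_width: 0.0186
finger_force: 98.5
```

```bash
python3 sl.py
```

```text
[ 0.4760552  -0.17051363  0.12217768] [ 9.992e-01 -4.090e-02  3.000e-04  1.000e-04] [-0.14736112  0.63773382 -0.1347746 ] tcp d,f [0.0436 0.1912]
[ 336  168   87   94 2655] [383.6 206.3] d,f [0.1353 0.1403]
[343 175   8   8  49] [346.6 178.5] d,f [0.0216 0.0634]
[353 188   5   6  19] [354.9 190.3] d,f [0.0482 0.0976]
[341 201  12  10  79] [345.8 205. ] d,f [0.023  0.1436]
[405 203  20  59 255] [415.7 234.9] d,f [0.2329 0.2196]
[412 223  13  39 143] [418.9 244.4] d,f [0.2429 0.2469]
```

Emit:
send_rows --increments '[{"x":0.1,"y":-0.01,"z":-0.02,"wx":0,"wy":0,"wz":0,"grip":0},{"x":0.25,"y":-0.02,"z":-0.02,"wx":0,"wy":0,"wz":0,"grip":0},{"x":0.4,"y":-0.03,"z":-0.02,"wx":0,"wy":0,"wz":0,"grip":0},{"x":0.55,"y":-0.045,"z":-0.02,"wx":0,"wy":0,"wz":0,"grip":0},{"x":0.7,"y":-0.06,"z":-0.02,"wx":0,"wy":0,"wz":0,"grip":0},{"x":0.85,"y":-0.07,"z":-0.02,"wx":0,"wy":0,"wz":0,"grip":0},{"x":1.0,"y":-0.08,"z":-0.02,"wx":0,"wy":0,"wz":0,"grip":0},{"x":1.1,"y":-0.09,"z":-0.02,"wx":0,"wy":0,"wz":0,"grip":0},{"x":1.2,"y":-0.1,"z":-0.02,"wx":0,"wy":0,"wz":0,"grip":0},{"x":1.2,"y":-0.1,"z":-0.02,"wx":0,"wy":0,"wz":0,"grip":0}]'

```text
time_s: 8.73
position: [0.5248, -0.1746, 0.1221]
orientation: [0.999, -0.041, 0.001, 0.0]
ft_force: [2.4, 0.3, 4.7]
gripper_width: 0.019
finger_force: 99.0
```

```bash
python3 sl.py
```

```text
[ 0.52481141 -0.17464361  0.12208576] [ 9.992e-01 -4.080e-02  8.000e-04  5.000e-04] [2.39805547 0.34136565 4.68736741] tcp d,f [0.0438 0.1423]
[ 332  150   91  112 3044] [378.3 193.7] d,f [0.1184 0.1034]
[343 175   8   8  51] [346.6 178.6] d,f [0.0217 0.0635]
[400 178  25  84 362] [412.7 223.1] d,f [0.2232 0.1854]
[342 184  11   9  48] [346.6 187.5] d,f [0.0228 0.0908]
[406 199  19  63 251] [415.9 233.4] d,f [0.2335 0.2152]
```

View pics/tw.png

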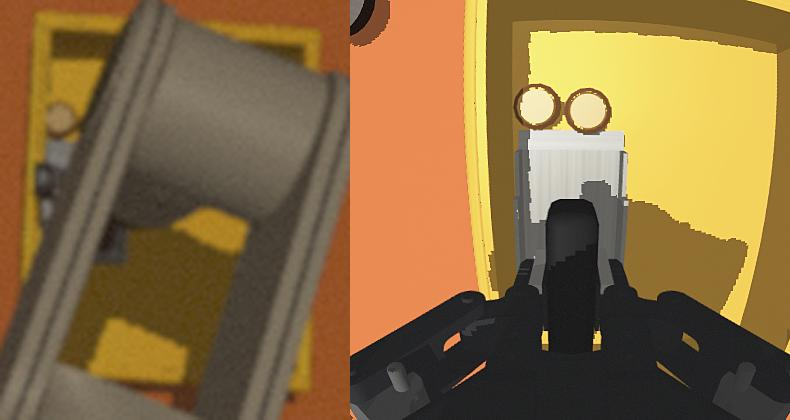

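The slices are now side by side ahead of the lip at (537,107) and (588,110), both within the pan's width. I'll shift 2 mm left and push on.

Emit:
send_rows --increments '[{"x":0.1,"y":0.02,"z":0,"wx":0,"wy":0,"wz":0,"grip":0},{"x":0.22,"y":0.02,"z":0,"wx":0,"wy":0,"wz":0,"grip":0},{"x":0.34,"y":0.02,"z":0,"wx":0,"wy":0,"wz":0,"grip":0},{"x":0.46,"y":0.01,"z":0,"wx":0,"wy":0,"wz":0,"grip":0},{"x":0.58,"y":0,"z":0,"wx":0,"wy":0,"wz":0,"grip":0},{"x":0.7,"y":-0.01,"z":0,"wx":0,"wy":0,"wz":0,"grip":0},{"x":0.82,"y":-0.02,"z":0,"wx":0,"wy":0,"wz":0,"grip":0},{"x":0.94,"y":-0.03,"z":0,"wx":0,"wy":0,"wz":0,"grip":0},{"x":1.06,"y":-0.04,"z":0,"wx":0,"wy":0,"wz":0,"grip":0},{"x":1.18,"y":-0.05,"z":0,"wx":0,"wy":0,"wz":0,"grip":0}]'

```text
time_s: 9.67
position: [0.5711, -0.1763, 0.1221]
orientation: [0.999, -0.041, 0.0, 0.0]
ft_force: [-3.6, 1.6, 9.2]
gripper_width: 0.0189
finger_force: 99.5
```

Emit:
send_rows --increments '[{"x":0.08,"y":-0.01,"z":0,"wx":0,"wy":0,"wz":0,"grip":0},{"x":0.16,"y":-0.015,"z":0,"wx":0,"wy":0,"wz":0,"grip":0},{"x":0.24,"y":-0.02,"z":0,"wx":0,"wy":0,"wz":0,"grip":0},{"x":0.32,"y":-0.03,"z":0,"wx":0,"wy":0,"wz":0,"grip":0},{"x":0.4,"y":-0.035,"z":0,"wx":0,"wy":0,"wz":0,"grip":0},{"x":0.47,"y":-0.04,"z":0,"wx":0,"wy":0,"wz":0,"grip":0},{"x":0.54,"y":-0.045,"z":0,"wx":0,"wy":0,"wz":0,"grip":0},{"x":0.6,"y":-0.05,"z":0,"wx":0,"wy":0,"wz":0,"grip":0},{"x":0.6,"y":-0.05,"z":0,"wx":0,"wy":0,"wz":0,"grip":0}]'

```text
time_s: 10.42
position: [0.5953, -0.1784, 0.1221]
orientation: [0.999, -0.041, 0.0, 0.0]
ft_force: [-1.4, -0.0, 7.2]
gripper_width: 0.0188
finger_force: 99.3
```

```bash
python3 sl.py | head -1
```

```text
[ 0.59531686 -0.17835156  0.12206002] [ 9.992e-01 -4.070e-02  4.000e-04  3.000e-04] [-1.37210977 -0.04147282  7.24300071] tcp d,f [0.0418 0.0717]
```

View pics/tw.png

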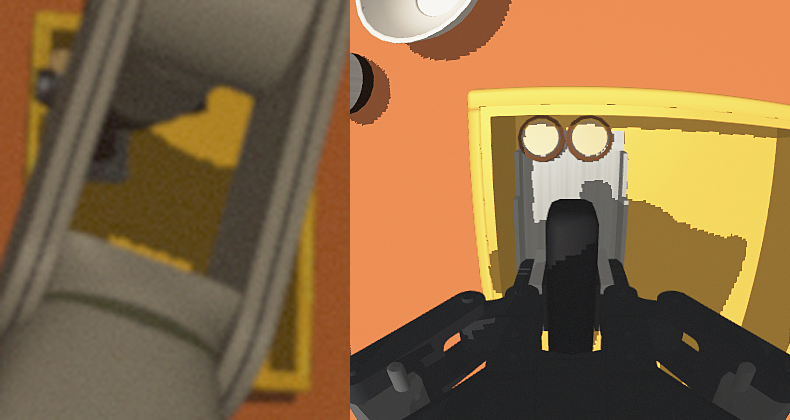

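The slices are riding up at the far wall, and the pan lies along the left wall. That was the tenth picture, so from here I check with numbers only.

Emit:
send_rows --increments '[{"x":0.05,"y":-0.004,"z":0,"wx":0,"wy":0,"wz":0,"grip":0},{"x":0.1,"y":-0.008,"z":0,"wx":0,"wy":0,"wz":0,"grip":0},{"x":0.15,"y":-0.012,"z":0,"wx":0,"wy":0,"wz":0,"grip":0},{"x":0.2,"y":-0.016,"z":0,"wx":0,"wy":0,"wz":0,"grip":0},{"x":0.2,"y":-0.016,"z":0,"wx":0,"wy":0,"wz":0,"grip":0},{"x":0.2,"y":-0.016,"z":0,"wx":0,"wy":0,"wz":0,"grip":0}]'

```text
time_s: 11.02
position: [0.6032, -0.179, 0.1221]
orientation: [0.999, -0.041, 0.0, 0.0]
ft_force: [-1.0, 1.3, 6.3]
gripper_width: 0.0183
finger_force: 99.4
```

```bash
cat > ws.py <<'E'
from h import *
r=read_state(); R=Ro.from_quat(r['orientation']).as_matrix()
print(r['time_s'],r['position'].round(4),'rot',Ro.from_quat(r['orientation']).as_rotvec().round(3),r['ft_force'].round(1),'tcp d,f',np.round(bf(r['position']),4),'j',r['joints'].round(2))
s=snapshot('wrist'); save(s,'w_last'); h=cv2.cvtColor(s['img'],cv2.COLOR_RGB2HSV).astype(int)
q=((h[:,:,0]>10)&(h[:,:,0]<27)&(h[:,:,1]>45)&(h[:,:,1]<145)&(h[:,:,2]>150)).astype(np.uint8); q[:60]=0; q[300:]=0; q[:,:140]=0; q[:,430:]=0
o=np.array(s['cam_to_world'])[:3,3]
for c in cv2.findContours(q,0,1)[0]:
    if 150<cv2.contourArea(c)<3000:
        (a,rr)=cv2.minEnclosingCircle(c)
        d=fray(s,*a,o[2]-.1)-o  # ray -> scoop plane 20 mm above underside (tool z=.111-.02)
        oo=R.T@(o-r['position']); dd=R.T@d; p=oo+dd*(.111-.021-oo[2])/dd[2]
        print('blob',np.round(a,1),round(rr,1),cv2.contourArea(c),'scoop x,y',(p[0]-.0023).round(4),(-p[1]).round(4))
E
python3 ws.py
```

```text
11.0167 [ 0.6032 -0.179   0.1221] rot [ 3.138e+00 -1.280e-01  1.000e-03] [-1.   1.3  6.3] tcp d,f [0.0418 0.0638] j [-0.37  0.3   1.54 -0.    1.31  1.28]
blob [299.7 150. ] 17.7 873.0 scoop x,y 0.0462 -0.0117
blob [251.9 150. ] 17.8 867.5 scoop x,y 0.0463 0.0198
blob [359.5 125.5] 14.6 151.5 scoop x,y 0.0634 -0.0515
blob [313. 117.] 116.1 557.0 scoop x,y 0.0682 -0.0203
```

Emit:
send_rows --increments '[{"x":-0.07,"y":0.005,"z":0.04,"wx":-0.02,"wy":-0.25,"wz":0,"grip":0},{"x":-0.143,"y":0.011,"z":0.075,"wx":-0.04,"wy":-0.5,"wz":0,"grip":0},{"x":-0.21,"y":0.017,"z":0.1,"wx":-0.06,"wy":-0.75,"wz":0,"grip":0},{"x":-0.28,"y":0.023,"z":0.125,"wx":-0.08,"wy":-1.0,"wz":0,"grip":0},{"x":-0.348,"y":0.028,"z":0.148,"wx":-0.1,"wy":-1.25,"wz":0,"grip":0},{"x":-0.415,"y":0.034,"z":0.168,"wx":-0.12,"wy":-1.5,"wz":0,"grip":0},{"x":-0.48,"y":0.039,"z":0.185,"wx":-0.14,"wy":-1.75,"wz":0,"grip":0},{"x":-0.54,"y":0.044,"z":0.2,"wx":-0.16,"wy":-2.0,"wz":0,"grip":0},{"x":-0.6,"y":0.049,"z":0.212,"wx":-0.18,"wy":-2.25,"wz":0,"grip":0},{"x":-0.665,"y":0.054,"z":0.224,"wx":-0.2,"wy":-2.5,"wz":0,"grip":0}]'

```text
time_s: 11.9
position: [0.5755, -0.1764, 0.1294]
orientation: [0.991, -0.04, 0.131, 0.005]
ft_force: [-1.1, 1.5, -1.0]
gripper_width: 0.019
finger_force: 98.2
```

```bash
python3 ws.py
```

```text
11.9 [ 0.5755 -0.1764  0.1294] rot [ 3.102 -0.126  0.409] [-1.1  1.5 -1. ] tcp d,f [0.0415 0.0917] j [-0.43  0.01  1.87  0.11  1.02  1.17]
blob [340.5 184.5] 40.5 990.5 scoop x,y 0.0231 -0.0399
blob [300.5 146.8] 17.8 935.0 scoop x,y 0.0484 -0.0123
blob [252.6 147.4] 17.8 930.5 scoop x,y 0.0481 0.0192
blob [283.   94.5] 86.0 234.0 scoop x,y 0.0828 -0.0008
```

Emit:
send_rows --increments '[{"x":-0.05,"y":0.004,"z":0.01,"wx":-0.02,"wy":-0.25,"wz":0,"grip":0},{"x":-0.11,"y":0.009,"z":0.02,"wx":-0.04,"wy":-0.5,"wz":0,"grip":0},{"x":-0.17,"y":0.014,"z":0.03,"wx":-0.06,"wy":-0.75,"wz":0,"grip":0},{"x":-0.225,"y":0.018,"z":0.035,"wx":-0.08,"wy":-1.0,"wz":0,"grip":0},{"x":-0.28,"y":0.022,"z":0.035,"wx":-0.1,"wy":-1.25,"wz":0,"grip":0},{"x":-0.28,"y":0.022,"z":0.035,"wx":-0.1,"wy":-1.25,"wz":0,"grip":0},{"x":-0.28,"y":0.022,"z":0.035,"wx":-0.1,"wy":-1.25,"wz":0,"grip":0},{"x":-0.28,"y":0.022,"z":0.035,"wx":-0.1,"wy":-1.25,"wz":0,"grip":0},{"x":-0.28,"y":0.022,"z":0.035,"wx":-0.1,"wy":-1.25,"wz":0,"grip":0}]'

```text
time_s: 12.7
position: [0.5652, -0.1754, 0.1313]
orientation: [0.98, -0.04, 0.195, 0.008]
ft_force: [0.2, -0.2, -3.2]
gripper_width: 0.0187
finger_force: 97.9
```

```bash
python3 ws.py
```

```text
12.7 [ 0.5652 -0.1754  0.1313] rot [ 3.064 -0.124  0.61 ] [ 0.2 -0.2 -3.2] tcp d,f [0.0413 0.1019] j [-0.47 -0.12  2.01  0.19  0.89  1.08]
blob [248.  247.5] 12.1 175.0 scoop x,y -0.0231 0.0242
blob [341. 212.] 47.0 703.0 scoop x,y 0.0035 -0.0413
```

Emit:
send_rows --increments '[{"x":-0.05,"y":-0.02,"z":0.1,"wx":0,"wy":0,"wz":0,"grip":0},{"x":-0.1,"y":-0.04,"z":0.35,"wx":0,"wy":0,"wz":0,"grip":0},{"x":-0.15,"y":-0.06,"z":0.7,"wx":0,"wy":0,"wz":0,"grip":0},{"x":-0.15,"y":-0.06,"z":1.1,"wx":0,"wy":0,"wz":0,"grip":0},{"x":-0.15,"y":-0.06,"z":1.6,"wx":0,"wy":0,"wz":0,"grip":0},{"x":-0.15,"y":-0.06,"z":2.1,"wx":0,"wy":0,"wz":0,"grip":0},{"x":-0.15,"y":-0.06,"z":2.6,"wx":0,"wy":0,"wz":0,"grip":0},{"x":-0.15,"y":-0.06,"z":3.0,"wx":0,"wy":0,"wz":0,"grip":0},{"x":-0.15,"y":-0.06,"z":3.3,"wx":0,"wy":0,"wz":0,"grip":0},{"x":-0.15,"y":-0.06,"z":3.4,"wx":0,"wy":0,"wz":0,"grip":0}]'

```text
time_s: 13.58
position: [0.5601, -0.1783, 0.2713]
orientation: [0.979, -0.04, 0.198, 0.009]
ft_force: [-0.0, -0.8, -2.3]
gripper_width: 0.0188
finger_force: 97.9
```

```bash
python3 ws.py; python3 - <<'E'
from h import *
# anything slice-coloured left in bin? (top view)
s=snapshot('top'); im=s['img']; h=cv2.cvtColor(im,cv2.COLOR_RGB2HSV).astype(int)
print('mean force z',read_state()['ft_force'])
w=snapshot('wrist'); g=cv2.cvtColor(w['img'],cv2.COLOR_RGB2HSV).astype(int)
for v in range(200,262,6): print(v,[tuple(g[v,u]) for u in range(236,262,4)],[tuple(g[v,u]) for u in range(304,330,5)])
E
```

```text
13.5833 [ 0.5601 -0.1783  0.2713] rot [ 3.06  -0.124  0.617] [-0.  -0.8 -2.3] tcp d,f [0.0446 0.1068] j [-0.49 -0.26  1.87  0.17  1.16  1.13]
blob [247.5 247.5] 12.3 198.5 scoop x,y -0.0231 0.0245
blob [351.  233.5] 52.7 1943.0 scoop x,y -0.0126 -0.0495
mean force z [ 0.63843478 -0.08832658 -2.93530676]
200 [(np.int64(24), np.int64(13), np.int64(100)), (np.int64(25), np.int64(15), np.int64(185)), (np.int64(30), np.int64(12), np.int64(189)), (np.int64(22), np.int64(15), np.int64(181)), (np.int64(22), np.int64(15), np.int64(183)), (np.int64(25), np.int64(16), np.int64(188)), (np.int64(24), np.int64(14), np.int64(182))] [(np.int64(24), np.int64(14), np.int64(182)), (np.int64(27), np.int64(14), np.int64(180)), (np.int64(21), np.int64(14), np.int64(181)), (np.int64(27), np.int64(15), np.int64(183)), (np.int64(33), np.int64(13), np.int64(178)), (np.int64(24), np.int64(12), np.int64(103))]
206 [(np.int64(30), np.int64(12), np.int64(103)), (np.int64(23), np.int64(16), np.int64(192)), (np.int64(30), np.int64(13), np.int64(189)), (np.int64(25), np.int64(17), np.int64(182)), (np.int64(25), np.i
[... 5004 characters left out ...]
int64(7), np.int64(103)), (np.int64(90), np.int64(11), np.int64(97)), (np.int64(25), np.int64(14), np.int64(106))]
260 [(np.int64(90), np.int64(22), np.int64(46)), (np.int64(114), np.int64(28), np.int64(46)), (np.int64(15), np.int64(8), np.int64(125)), (np.int64(19), np.int64(14), np.int64(148)), (np.int64(19), np.int64(14), np.int64(147)), (np.int64(45), np.int64(12), np.int64(43)), (np.int64(150), np.int64(7), np.int64(39))] [(np.int64(150), np.int64(8), np.int64(32)), (np.int64(19), np.int64(14), np.int64(144)), (np.int64(19), np.int64(14), np.int64(149)), (np.int64(102), np.int64(34), np.int64(38)), (np.int64(110), np.int64(17), np.int64(46)), (np.int64(21), np.int64(15), np.int64(121))]
```

Emit:
send_rows --increments '[{"x":-0.05,"y":0.1,"z":0,"wx":0,"wy":0,"wz":0,"grip":0},{"x":-0.15,"y":0.35,"z":0,"wx":0,"wy":0,"wz":0,"grip":0},{"x":-0.35,"y":0.8,"z":0,"wx":0,"wy":0,"wz":0,"grip":0},{"x":-0.6,"y":1.4,"z":0,"wx":0,"wy":0,"wz":0,"grip":0},{"x":-0.85,"y":2.0,"z":0,"wx":0,"wy":0,"wz":0,"grip":0},{"x":-1.1,"y":2.7,"z":0,"wx":0,"wy":0,"wz":0,"grip":0},{"x":-1.35,"y":3.4,"z":0,"wx":0,"wy":0,"wz":0,"grip":0},{"x":-1.6,"y":4.1,"z":0,"wx":0,"wy":0,"wz":0,"grip":0},{"x":-1.8,"y":4.8,"z":0,"wx":0,"wy":0,"wz":0,"grip":0},{"x":-2.0,"y":5.5,"z":0,"wx":0,"wy":0,"wz":0,"grip":0}]'

```text
time_s: 14.57
position: [0.4776, 0.0439, 0.2663]
orientation: [0.98, -0.04, 0.195, 0.007]
ft_force: [0.0, 0.0, -2.8]
gripper_width: 0.019
finger_force: 98.1
```

Emit:
send_rows --increments '[{"x":-0.2,"y":0.65,"z":0,"wx":0,"wy":0,"wz":0,"grip":0},{"x":-0.4,"y":1.3,"z":0,"wx":0,"wy":0,"wz":0,"grip":0},{"x":-0.6,"y":1.9,"z":0,"wx":0,"wy":0,"wz":0,"grip":0},{"x":-0.8,"y":2.5,"z":0,"wx":0,"wy":0,"wz":0,"grip":0},{"x":-1.0,"y":3.1,"z":0,"wx":0,"wy":0,"wz":0,"grip":0},{"x":-1.1,"y":3.6,"z":0,"wx":0,"wy":0,"wz":0,"grip":0},{"x":-1.2,"y":4.0,"z":0,"wx":0,"wy":0,"wz":0,"grip":0},{"x":-1.25,"y":4.25,"z":0,"wx":0,"wy":0,"wz":0,"grip":0},{"x":-1.25,"y":4.3,"z":0,"wx":0,"wy":0,"wz":0,"grip":0},{"x":-1.25,"y":4.3,"z":0,"wx":0,"wy":0,"wz":0,"grip":0}]'

```text
time_s: 15.4
position: [0.4281, 0.2149, 0.2664]
orientation: [0.98, -0.039, 0.195, 0.008]
ft_force: [-0.1, -0.1, -2.1]
gripper_width: 0.0191
finger_force: 97.8
```

```bash
python3 ws.py; python3 - <<'E'
import numpy as np
# TCP for lip held at (.457,.218), lip z .041, mouth yaw -.081, tilt phi (lip down +)
for ph in (-22,-15,-8,0,6,12,16,20,24,28,32):
    a=np.radians(ph); x=.0613*np.cos(a)-.111*np.sin(a); z=-.0613*np.sin(a)-.111*np.cos(a)
    print(ph,(.457-x*.9967).round(4),(.218+x*.081).round(4),(.041-z).round(4), 'heel z',(.041-z-(-.046*np.sin(a)+.111*np.cos(a))).round(3))
E
```

```text
15.4 [0.4281 0.2149 0.2664] rot [ 3.064 -0.121  0.609] [-0.1 -0.1 -2.1] tcp d,f [-0.3366  0.2701] j [ 0.51 -0.53  2.08 -0.23  1.27  2.19]
blob [248.  247.5] 12.1 172.0 scoop x,y -0.023 0.0242
-22 0.3589 0.226 0.121 heel z 0.001
-15 0.3694 0.2251 0.1324 heel z 0.013
-8 0.3811 0.2242 0.1424 heel z 0.026
0 0.3959 0.223 0.152 heel z 0.041
6 0.4078 0.222 0.1578 heel z 0.052
12 0.4202 0.221 0.1623 heel z 0.063
16 0.4288 0.2203 0.1646 heel z 0.071
20 0.4374 0.2196 0.1663 heel z 0.078
24 0.4462 0.2189 0.1673 heel z 0.085
28 0.455 0.2182 0.1678 heel z 0.091
32 0.4638 0.2174 0.1676 heel z 0.098
```

Emit:
send_rows --increments '[{"x":-0.03,"y":0,"z":-0.1,"wx":0.01,"wy":0.12,"wz":0,"grip":0},{"x":-0.1,"y":0.02,"z":-0.35,"wx":0.04,"wy":0.45,"wz":0,"grip":0},{"x":-0.2,"y":0.05,"z":-0.7,"wx":0.07,"wy":0.9,"wz":0,"grip":0},{"x":-0.3,"y":0.08,"z":-1.05,"wx":0.11,"wy":1.4,"wz":0,"grip":0},{"x":-0.42,"y":0.1,"z":-1.4,"wx":0.15,"wy":1.9,"wz":0,"grip":0},{"x":-0.54,"y":0.12,"z":-1.75,"wx":0.19,"wy":2.4,"wz":0,"grip":0},{"x":-0.65,"y":0.14,"z":-2.05,"wx":0.23,"wy":2.9,"wz":0,"grip":0},{"x":-0.74,"y":0.16,"z":-2.25,"wx":0.27,"wy":3.35,"wz":0,"grip":0},{"x":-0.8,"y":0.17,"z":-2.35,"wx":0.3,"wy":3.65,"wz":0,"grip":0},{"x":-0.8,"y":0.17,"z":-2.4,"wx":0.3,"wy":3.73,"wz":0,"grip":0}]'

```text
time_s: 16.28
position: [0.397, 0.2201, 0.1701]
orientation: [0.999, -0.041, -0.001, 0.0]
ft_force: [0.4, -0.0, -3.3]
gripper_width: 0.0186
finger_force: 98.0
```

```bash
python3 ws.py
```

```text
16.2833 [0.397  0.2201 0.1701] rot [ 3.139 -0.13  -0.004] [ 0.4 -0.  -3.3] tcp d,f [-0.3393  0.3016] j [ 0.39 -0.22  1.98  0.    1.39  2.05]
```

Emit:
send_rows --increments '[{"x":0.05,"y":0,"z":-0.15,"wx":0.02,"wy":0.2,"wz":0,"grip":0},{"x":0.12,"y":-0.01,"z":-0.3,"wx":0.03,"wy":0.4,"wz":0,"grip":0},{"x":0.19,"y":-0.015,"z":-0.33,"wx":0.05,"wy":0.65,"wz":0,"grip":0},{"x":0.27,"y":-0.02,"z":-0.31,"wx":0.07,"wy":0.9,"wz":0,"grip":0},{"x":0.36,"y":-0.03,"z":-0.28,"wx":0.1,"wy":1.2,"wz":0,"grip":0},{"x":0.45,"y":-0.04,"z":-0.25,"wx":0.12,"wy":1.5,"wz":0,"grip":0},{"x":0.54,"y":-0.045,"z":-0.22,"wx":0.14,"wy":1.8,"wz":0,"grip":0},{"x":0.61,"y":-0.05,"z":-0.19,"wx":0.16,"wy":2.0,"wz":0,"grip":0},{"x":0.61,"y":-0.05,"z":-0.19,"wx":0.16,"wy":2.0,"wz":0,"grip":0}]'

```text
time_s: 17.08
position: [0.4228, 0.2189, 0.1644]
orientation: [0.994, -0.041, -0.103, -0.004]
ft_force: [0.8, 0.2, -1.2]
gripper_width: 0.0189
finger_force: 98.0
```

Emit:
send_rows --increments '[{"x":0.05,"y":0,"z":0.01,"wx":0.02,"wy":0.17,"wz":0,"grip":0},{"x":0.11,"y":-0.01,"z":0.03,"wx":0.03,"wy":0.34,"wz":0,"grip":0},{"x":0.16,"y":-0.015,"z":0.045,"wx":0.04,"wy":0.5,"wz":0,"grip":0},{"x":0.215,"y":-0.018,"z":0.057,"wx":0.05,"wy":0.67,"wz":0,"grip":0},{"x":0.27,"y":-0.02,"z":0.07,"wx":0.07,"wy":0.84,"wz":0,"grip":0},{"x":0.32,"y":-0.027,"z":0.08,"wx":0.08,"wy":1.0,"wz":0,"grip":0},{"x":0.32,"y":-0.027,"z":0.08,"wx":0.08,"wy":1.0,"wz":0,"grip":0},{"x":0.32,"y":-0.027,"z":0.08,"wx":0.08,"wy":1.0,"wz":0,"grip":0},{"x":0.32,"y":-0.027,"z":0.08,"wx":0.08,"wy":1.0,"wz":0,"grip":0}]'

```text
time_s: 17.83
position: [0.4343, 0.2179, 0.1669]
orientation: [0.987, -0.04, -0.156, -0.006]
ft_force: [0.7, 0.3, -2.3]
gripper_width: 0.0187
finger_force: 98.0
```

```bash
python3 ws.py
```

```text
17.8333 [0.4343 0.2179 0.1669] rot [-3.088  0.125  0.488] [ 0.7  0.3 -2.3] tcp d,f [-0.3402  0.2643] j [0.28 0.14 1.66 0.11 1.63 1.92]
blob [351.5 257. ] 44.4 1321.0 scoop x,y -0.0314 -0.0512
blob [308.6 139.7] 17.5 897.5 scoop x,y 0.0531 -0.0175
```

Emit:
send_rows --increments '[{"x":0.05,"y":0,"z":0.01,"wx":0.01,"wy":0.17,"wz":0,"grip":0},{"x":0.11,"y":-0.01,"z":0.02,"wx":0.03,"wy":0.34,"wz":0,"grip":0},{"x":0.16,"y":-0.015,"z":0.03,"wx":0.04,"wy":0.5,"wz":0,"grip":0},{"x":0.22,"y":-0.018,"z":0.03,"wx":0.05,"wy":0.67,"wz":0,"grip":0},{"x":0.22,"y":-0.018,"z":0.03,"wx":0.05,"wy":0.67,"wz":0,"grip":0},{"x":0.22,"y":-0.018,"z":0.03,"wx":0.05,"wy":0.67,"wz":0,"grip":0},{"x":0.22,"y":-0.018,"z":0.03,"wx":0.05,"wy":0.67,"wz":0,"grip":0}]'

```text
time_s: 18.47
position: [0.4432, 0.2172, 0.168]
orientation: [0.981, -0.04, -0.191, -0.007]
ft_force: [-0.1, 0.5, -3.0]
gripper_width: 0.0192
finger_force: 98.1
```

```bash
python3 ws.py; cat > bd.py <<'E'
from h import *
s=snapshot('top'); h=cv2.cvtColor(s['img'],cv2.COLOR_RGB2HSV).astype(int)
w=snapshot('wrist'); g=cv2.cvtColor(w['img'],cv2.COLOR_RGB2HSV).astype(int); save(w,'w_last')
# slice colour: hue 15-23, sat 80-140 (top: board centre + z .053)
for nm,I,f,img in (('top',h,ray,s),('wrist',g,fray,w)):
    q=((I[:,:,0]>=14)&(I[:,:,0]<=24)&(I[:,:,1]>75)&(I[:,:,1]<145)&(I[:,:,2]>95)).astype(np.uint8)
    for c in cv2.findContours(q,0,1)[0]:
        A=cv2.contourArea(c); a,r=cv2.minEnclosingCircle(c)
        if A>.5*3.14*r*r and A>18:
            p=f(img,*a,.053)
            e=np.hypot(p[0]-.492,p[1]-.218)
            if e<.16: print(nm,np.round(a,1),round(r,1),A,p.round(3),'dist',e.round(3))
E
python3 bd.py
```

```text
18.4667 [0.4432 0.2172 0.168 ] rot [-3.067  0.125  0.596] [-0.1  0.5 -3. ] tcp d,f [-0.3401  0.2553] j [0.26 0.23 1.58 0.13 1.7  1.91]
blob [353. 245.] 55.5 2358.0 scoop x,y -0.0218 -0.0515
blob [307.1 111. ] 17.2 814.0 scoop x,y 0.072 -0.0163
wrist [307.1 110.5] 17.2 828.5 [0.476 0.198 0.053] dist 0.026
```

```bash
python3 - <<'E'
from h import *
w=snapshot('wrist'); g=cv2.cvtColor(w['img'],cv2.COLOR_RGB2HSV).astype(int)
for v in range(100,262,9): print(v,' '.join('%d/%d/%d'%tuple(g[v,u]) for u in range(228,332,8)))
E
```

```text
100 6/153/205 11/150/204 22/103/255 29/41/247 29/42/247 30/40/249 12/149/182 12/140/120 8/154/103 18/103/176 18/104/174 18/101/177 13/132/116
109 6/157/201 12/148/198 29/43/247 29/44/247 29/45/247 29/45/247 6/156/103 12/149/203 18/103/176 17/105/177 18/102/177 17/103/176 17/104/170
118 6/157/200 6/157/200 32/41/250 29/46/247 29/45/247 29/47/247 12/145/169 5/153/130 15/116/150 18/106/176 18/104/177 18/103/176 7/150/100
127 6/158/198 6/144/94 5/155/94 9/160/126 3/181/86 12/153/153 6/161/98 6/151/101 5/155/99 8/143/102 7/146/103 13/136/105 7/146/103
136 17/15/243 24/11/223 25/10/161 30/11/164 30/9/163 23/13/159 23/12/164 26/11/164 20/9/163 20/9/164 30/9/164 25/9/163 20/9/164
145 45/6/249 25/10/161 35/9/162 25/9/163 34/11/164 26/13/163 26/11/163 26/11/164 30/6/164 25/9/165 26/11/164 26/12/165 30/11/164
154 27/11/230 26/14/147 26/13/154 23/14/149 26/12/147 30/12/151 25/11/145 21/12/151 34/14/148 26/12/150 20/16/148 26/12/150 20/15/152
163 25/15/188 26/14/146 26/13/153 25/10/147 30/14/146 26/12/151 25/11/144 21/12/151 25/10/146 23/14/148 30/11/145 26/12/149 30/12/149
172 0/0/255 25/16/211 
[... 518 characters left out ...]
7 135/34/15 105/12/43 160/19/40 30/6/40 160/20/39 150/6/40 23/14/144 30/12/148 30/2/245
217 28/18/170 21/12/150 0/0/247 0/0/247 100/17/44 150/18/43 170/18/42 15/12/41 150/12/42 0/0/42 30/10/150 23/14/150 15/2/246
226 27/11/232 23/14/147 0/0/247 0/0/247 120/6/43 30/6/46 165/12/44 100/19/41 130/17/44 90/6/41 160/32/24 25/16/205 30/2/248
235 0/0/255 26/12/144 0/0/247 0/0/247 120/12/41 45/12/42 120/6/44 0/6/45 98/23/44 150/6/45 0/3/87 26/13/133 30/1/251
244 0/0/255 24/19/135 0/0/247 0/0/247 150/6/43 150/11/45 0/6/43 150/12/44 120/12/43 135/12/43 36/11/115 30/1/246 0/0/255
253 120/1/254 0/0/255 26/12/149 21/13/142 150/13/40 150/6/43 105/12/43 0/0/43 90/24/42 150/18/42 19/13/152 24/9/141 15/11/137
```

Both slices now lie on the board just ahead of the lip, at about (307,111) and (258,110) in the wrist view. I'll draw the scoop back and up.

Emit:
send_rows --increments '[{"x":-0.1,"y":0.008,"z":0.0,"wx":0,"wy":0,"wz":0,"grip":0},{"x":-0.25,"y":0.02,"z":0.05,"wx":0,"wy":0,"wz":0,"grip":0},{"x":-0.45,"y":0.035,"z":0.2,"wx":0,"wy":0,"wz":0,"grip":0},{"x":-0.65,"y":0.05,"z":0.5,"wx":0,"wy":0,"wz":0,"grip":0},{"x":-0.8,"y":0.06,"z":1.0,"wx":0,"wy":0,"wz":0,"grip":0},{"x":-0.8,"y":0.06,"z":1.5,"wx":0,"wy":0,"wz":0,"grip":0},{"x":-0.8,"y":0.06,"z":1.8,"wx":0,"wy":0,"wz":0,"grip":0},{"x":-0.8,"y":0.06,"z":1.9,"wx":0,"wy":0,"wz":0,"grip":0}]'

```text
time_s: 19.33
position: [0.4117, 0.2201, 0.2471]
orientation: [0.981, -0.04, -0.188, -0.008]
ft_force: [0.4, -0.1, -2.1]
gripper_width: 0.0192
finger_force: 98.0
```

```bash
sed -i 's/q=((I.*/q=(((I[:,:,0]>=14)\&(I[:,:,0]<=31)\&(I[:,:,1]>30)\&(I[:,:,1]<145)\&(I[:,:,2]>95))).astype(np.uint8)/' bd.py; python3 bd.py; python3 -c "
from h import *
r=read_state(); print(r['position'],Ro.from_quat(r['orientation']).as_rotvec())
s=snapshot('top');h=cv2.cvtColor(s['img'],cv2.COLOR_RGB2HSV)
print(proj(s,[.476,.198,.053]),proj(s,[.476,.23,.053]))"
```

```text
wrist [301.7  45.1] 13.7 524.0 [0.476 0.198 0.053] dist 0.026
wrist [262.9  44.7] 13.8 491.0 [0.479 0.231 0.053] dist 0.018
[0.41149208 0.21981332 0.2451189 ] [-3.06713698  0.12424385  0.59185493]
(np.float64(227.26109203141965), np.float64(222.83567078982495)) (np.float64(216.31768374773048), np.float64(223.02693756003805))
```

Emit:
send_rows --increments '[{"x":0.1,"y":-0.2,"z":0.05,"wx":-0.03,"wy":-0.3,"wz":0,"grip":0},{"x":0.3,"y":-0.6,"z":0.1,"wx":-0.06,"wy":-0.7,"wz":0,"grip":0},{"x":0.6,"y":-1.2,"z":0.1,"wx":-0.1,"wy":-1.2,"wz":0,"grip":0},{"x":1.0,"y":-1.9,"z":0.1,"wx":-0.14,"wy":-1.7,"wz":0,"grip":0},{"x":1.5,"y":-2.6,"z":0.1,"wx":-0.18,"wy":-2.2,"wz":0,"grip":0},{"x":2.0,"y":-3.3,"z":0.1,"wx":-0.22,"wy":-2.7,"wz":0,"grip":0},{"x":2.5,"y":-4.0,"z":0.1,"wx":-0.26,"wy":-3.2,"wz":0,"grip":0},{"x":3.0,"y":-4.6,"z":0,"wx":-0.29,"wy":-3.61,"wz":0,"grip":0},{"x":3.25,"y":-5.0,"z":0,"wx":-0.29,"wy":-3.61,"wz":0,"grip":0},{"x":3.33,"y":-5.12,"z":0,"wx":-0.29,"wy":-3.61,"wz":0,"grip":0}]'

```text
time_s: 20.32
position: [0.5442, 0.0122, 0.2422]
orientation: [0.999, -0.042, -0.003, 0.0]
ft_force: [0.3, -0.1, -1.6]
gripper_width: 0.0188
finger_force: 97.9
```

```bash
python3 ws.py; python3 bd.py
```

```text
20.3167 [0.5442 0.0122 0.2422] rot [ 3.138 -0.132 -0.01 ] [ 0.3 -0.1 -1.6] tcp d,f [-0.144   0.1381] j [-0.07 -0.01  1.65 -0.    1.51  1.58]
top [227.5 222.5] 4.7 52.5 [0.477 0.197 0.053] dist 0.026
top [216.4 221.7] 4.5 51.0 [0.48  0.23  0.053] dist 0.017
wrist [128. 258.] 10.0 223.5 [0.476 0.198 0.053] dist 0.026
wrist [104. 257.] 9.4 191.5 [0.478 0.231 0.053] dist 0.019
```

Emit:
send_rows --increments '[{"x":0,"y":0,"z":-0.4,"wx":0,"wy":0,"wz":0,"grip":0},{"x":0,"y":0,"z":-1.0,"wx":0,"wy":0,"wz":0,"grip":0},{"x":0,"y":0,"z":-1.7,"wx":0,"wy":0,"wz":0,"grip":0},{"x":0,"y":0,"z":-2.3,"wx":0,"wy":0,"wz":0,"grip":0},{"x":0,"y":0,"z":-2.8,"wx":0,"wy":0,"wz":0,"grip":0},{"x":0,"y":0,"z":-3.1,"wx":0,"wy":0,"wz":0,"grip":0},{"x":0,"y":0,"z":-3.2,"wx":0,"wy":0,"wz":0,"grip":0},{"x":0,"y":0,"z":-3.25,"wx":0,"wy":0,"wz":0,"grip":0},{"x":0,"y":0,"z":-3.25,"wx":0,"wy":0,"wz":0,"grip":0}]'

```text
time_s: 21.22
position: [0.5447, 0.0153, 0.1149]
orientation: [0.999, -0.04, -0.002, 0.0]
ft_force: [-0.4, 0.3, -1.8]
gripper_width: 0.0183
finger_force: 97.9
```

Emit:
send_rows --increments '[{"x":0,"y":0,"z":-0.04,"wx":0,"wy":0,"wz":0,"grip":0},{"x":0,"y":0,"z":-0.08,"wx":0,"wy":0,"wz":0,"grip":0},{"x":0,"y":0,"z":-0.1,"wx":0,"wy":0,"wz":0,"grip":0},{"x":0,"y":0,"z":-0.1,"wx":0,"wy":0,"wz":0,"grip":0}]'

```text
time_s: 21.55
position: [0.545, 0.0148, 0.1112]
orientation: [0.999, -0.041, -0.001, 0.0]
ft_force: [-0.3, 1.9, 0.9]
gripper_width: 0.0189
finger_force: 98.4
```

Down with light contact. Opening the fingers, then rising.

Emit:
send_rows --increments '[{"x":0,"y":0,"z":0,"wx":0,"wy":0,"wz":0,"grip":0.3},{"x":0,"y":0,"z":0,"wx":0,"wy":0,"wz":0,"grip":0.5},{"x":0,"y":0,"z":0,"wx":0,"wy":0,"wz":0,"grip":0.8},{"x":0,"y":0,"z":0,"wx":0,"wy":0,"wz":0,"grip":0.8},{"x":0,"y":0,"z":0,"wx":0,"wy":0,"wz":0,"grip":0.8},{"x":0,"y":0,"z":0,"wx":0,"wy":0,"wz":0,"grip":0.8},{"x":0,"y":0,"z":0,"wx":0,"wy":0,"wz":0,"grip":0.8}]' --newtons 40

```text
time_s: 22.13
position: [0.5443, 0.0148, 0.1102]
orientation: [0.999, -0.041, -0.002, 0.0]
ft_force: [0.7, -0.5, 0.9]
gripper_width: 0.0683
finger_force: 0.0
```

Emit:
send_rows --increments '[{"x":0,"y":0,"z":0.3,"wx":0,"wy":0,"wz":0,"grip":0.8},{"x":0,"y":0,"z":0.8,"wx":0,"wy":0,"wz":0,"grip":0.8},{"x":0,"y":0,"z":1.4,"wx":0,"wy":0,"wz":0,"grip":0.8},{"x":0,"y":0,"z":2.0,"wx":0,"wy":0,"wz":0,"grip":0.8},{"x":0,"y":0,"z":2.6,"wx":0,"wy":0,"wz":0,"grip":0.8},{"x":0,"y":0,"z":3.0,"wx":0,"wy":0,"wz":0,"grip":0.8},{"x":0,"y":0,"z":3.2,"wx":0,"wy":0,"wz":0,"grip":0.8},{"x":0,"y":0,"z":3.2,"wx":0,"wy":0,"wz":0,"grip":0.8}]'

```text
time_s: 22.8
position: [0.5456, 0.0147, 0.2415]
orientation: [0.999, -0.041, 0.0, 0.0]
ft_force: [-0.4, -0.1, 0.7]
gripper_width: 0.0682
finger_force: 0.0
```

```bash
python3 bd.py; python3 - <<'E'
from h import *
r=read_state(); print(r['position'],r['gripper_width'],r['finger_force'])
s=snapshot('wrist'); h=cv2.cvtColor(s['img'],cv2.COLOR_RGB2HSV).astype(int)
q=((h[:,:,2]<75)).astype(np.uint8); q[:120]=0;q[258:]=0;q[:,:235]=0;q[:,330:]=0
c=max(cv2.findContours(q,0,2)[0],key=cv2.contourArea); r=cv2.minAreaRect(c); print('grip',r,fray(s,*r[0],.126).round(3))
q=((h[:,:,1]<30)&(h[:,:,2]>90)).astype(np.uint8); q[:90]=0;q[258:]=0;q[:,:220]=0;q[:,345:]=0
c=max(cv2.findContours(q,0,2)[0],key=cv2.contourArea); r=cv2.minAreaRect(c); print('pan',r,[fray(s,*p,.01)[:2].round(3).tolist() for p in cv2.boxPoints(r)])
E
```

```text
top [227.4 222.6] 4.6 54.0 [0.477 0.198 0.053] dist 0.026
top [216.1 221.6] 4.6 51.5 [0.48  0.231 0.053] dist 0.017
wrist [127.2 261.2] 9.7 229.0 [0.476 0.198 0.053] dist 0.026
wrist [103.2 259.9] 9.4 198.0 [0.478 0.232 0.053] dist 0.02
[0.54416804 0.01483656 0.2378793 ] 0.0687543260332099 0.0
grip ((279.6253356933594, 207.48960876464844), (25.87890625, 99.46163940429688), 1.5911402702331543) [0.546 0.016 0.126]
pan ((280.0, 174.0), (102.0, 72.0), 90.0) [[0.609, 0.05], [0.603, -0.027], [0.487, -0.02], [0.494, 0.062]]
```

The scoop stands upright and released, and both slices are still on the board.

```bash
python3 -c "
from workcell import *
print(finish_job())"
```

```text
the job is handed in; nothing more can be done
None
```

I handed the job in at about 23 s of the 72 s limit; no verdict came back, but my last camera check put both slices on the board, about 20 and 26 mm from its centre, with the scoop standing released on the bare table.

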